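Load the worktop oven and set the timer and recipe tablet for the bake

TASK

Start the bake: pull the oven door fully down (its rack comes out with it), stand every loaf tin that is on the counter upright and flat on the rack, then push the door back up until it is shut with all the tins inside, and only then start the timer on the oven's roof by turning its knob clockwise to a quarter turn from its zero position. Also set the recipe tablet for the cook who will stand at the oven: swivel it until its screen faces squarely the same way as the oven's front, and lean it back to 20 degrees from upright. Leave the mug, the bottle and the jar where they are.

Things in the scene. Friction and masses are not known exactly. Their poses are not given: they have to be found in the camera images.
- oven: steel worktop oven fixed to the counter, 260 mm deep (x), 360 wide (y), roof top at 235 mm (20 thick, its front edge at x = 0); origin on the counter below the middle of the body's front edge. Its front (the door) looks along its own -x, towards the robot, yawed 0.05 to 0.3 rad. Inside 330 mm wide
- oven_door (a joint): bottom-hinged glass door: 0 shut (upright), grows as its top swings forward and down, 1.25 rad = fully open (its stop). Stays where it is left (stiff hinge, 0.8 N m; mass 0.6 kg; 2 to 8 N at the handle). Starts at 0 to 0.1. As it opens it draws the wire rack out, and takes it back in as it shuts
- oven_hinge (a point): middle of the door's hinge line, oven frame (-7, 0, 35) mm; the line runs along the oven's y
- oven_bar (a point): middle of the door's black round handle bar, 14 mm thick, 240 long along the oven's y, a bracket at each end, else free all round: can be pinched from above, fingers fore and aft. Door shut: it lies 37 mm in front (oven -x) of and 230 mm above the hinge line, 45 mm above the door's top edge. Axes turn with the door; equal to the oven's when shut
- door_top (a point): middle of the door's top edge, 185 mm from the hinge line; the door is 350 mm wide and 14 thick. With the door fully open this edge is 93 mm and the bar 72 mm above the counter, with a clear gap of 40 mm between bar and edge, seen from above
- rack_front (a point): middle of the front edge of the top of the wire rack's floor, 120 mm above the counter, axes as the oven's. The rack is 200 mm deep (behind this point, +x) x 310 wide with a 10 mm high, 4 thick rim all round: room for three tins, long side along x, 92 mm apart. It comes 129 mm per rad of door: this point is at oven x = 20 mm shut, -141 fully open
- tin0: one of up to three like loaf tins of bare aluminium with a brown loaf in it: 110 mm long (its x axis) x 56 wide (y), sides 42 mm high, the loaf (96 x 44 mm) rises to 55; solid, about 0.35 kg, origin at the centre of its underside, z up. Starts on the counter right of the oven, long side roughly along x. Two or three are there, the rest absent
- tin1: one of up to three like loaf tins of bare aluminium with a brown loaf in it: 110 mm long (its x axis) x 56 wide (y), sides 42 mm high, the loaf (96 x 44 mm) rises to 55; solid, about 0.35 kg, origin at the centre of its underside, z up. Starts on the counter right of the oven, long side roughly along x. Two or three are there, the rest absent
- tin2: one of up to three like loaf tins of bare aluminium with a brown loaf in it: 110 mm long (its x axis) x 56 wide (y), sides 42 mm high, the loaf (96 x 44 mm) rises to 55; solid, about 0.35 kg, origin at the centre of its underside, z up. Starts on the counter right of the oven, long side roughly along x. Two or three are there, the rest absent
- timer (a joint): timer knob on the oven's roof: 0 = zero position (its grip bar along the oven's x), grows as it turns clockwise seen from above, to 2.6 rad at most; starts at 0 to 0.3. Stays where left, turns with 0.03 N m
- timer_grip (a point): on the axis of the timer knob, 272 mm above the counter, oven x 55, y -100 mm: where to pinch its upright grip bar, 46 mm long (x) x 14 thick (y), top at 279 mm, standing on a disc 48 mm across whose top is at 249 mm; x and y turn with the knob
- tablet_swivel (a joint): swivel of the recipe tablet about the vertical post of its stand: positive turns it anticlockwise seen from above, range -1.2 to 1.2 rad, starts at -0.8 to -0.3; at 0 the screen looks along the stand's -x. Stays where left (0.2 N m)
- tablet_tilt (a joint): lean of the tablet: 0 upright, positive leans back (top edge away from the side that the screen faces), range -0.35 to 0.9 rad, starts at -0.2 to 0.1. Stays where left (0.35 N m, 3 N at the top edge)
- tablet_top (a point): middle of the tablet's top edge, 132 mm from the tilt hinge. The tablet is a black slab 200 mm wide x 130 high x 9 mm thick with a light screen; here x = normal of the slab, pointing out of its back, y = along the top edge, z = from the hinge out through the top edge. It can be pinched here across its thickness
- tablet_hinge (a point): middle of the tablet's tilt hinge, 85 mm above the counter on the swivel axis; x and y are level and turn with the swivel (tilt axis = y, screen side = -x)
- stand: round steel stand of the tablet, foot 110 mm across, fixed to the counter; origin at the centre of its underside
- mug: white mug 80 mm across, 90 mm high, bystander; origin at the centre of its underside
- oil: amber oil bottle 60 mm across, 200 mm high, bystander; origin at the centre of its underside
- jar: glass jar 70 mm across, 100 mm high, bystander; origin at the centre of its underside
There are look-alikes about, which are no part of the job. What is shaped like the tin0 but blue or yellow is not meant. What is shaped like the tin2 but purple is not meant.

How it is judged:
By the outcome, as a careful person would: the job done as asked, in the order asked, and still so for the second after the job is handed in, with the robot touching nothing.
Of tin0, tin1, tin2 only 2 to 3 are there at a start; the rules pass over those that are not, and their reading is None.
At some moment in a run one of tin0, tin1, tin2 may be knocked a few centimetres aside while the robot is not near it.
Once in a run the grip may slacken for a moment while it holds something.
It also fails if it takes over 210 s, if anything falls off the work surface, if the arm or the gripper's body presses on something with over 40 N, if the wrist force passes 120 N, or if a joint passes its speed limit or range.

ROBOT

A 6-joint arm with a two-finger parallel gripper is mounted at the origin on the work surface. World frame = base frame: x ahead of the robot, y to its left, z up, the work surface at z = 0. Lengths are in m, angles in rad, forces in N, time in s.
With the tool pointing down it reaches from about 0.375 to 0.975 m from the base axis. Payload 3.8 kg.
Tool frame: the origin (TCP) lies on the centre line of the jaws, within the pads' length; the fingertips stand 14 mm ahead of it and the grasp point (between the pads) lies 5 mm behind it; z points along the fingers, y is the line along which they close (so a half turn about z gives the same grasp; the last joint's range is limited). The gripper opens to 85 mm and grips with 20 to 120 N. Pads are 22 mm wide; open, the fingers measure 114 mm over their backs; the gripper's body (76 mm by 85 mm) begins 54 mm behind the grasp point. The pads swing forward as they close: fully open they stand 13 mm farther back than shut.
Start: joints at [-1.23, 0.264, 1.604, -0, 1.274, -0.037], TCP at [0.249, -0.627, 0.209] pointing down, gripper open.
Joint ranges: [-2.63, 2.63], [-0.94, 2.18], [0.31, 2.57], [-1.31, 4.45], [0, 2.66], [-2.55, 2.55]. Speed limits (rad/s): [2.57, 2.57, 3.14, 3.14, 3.14, 3.14].

INTERFACE

Orientations are given as a rotation vector (axis times angle).
In Python, from workcell import bot, eyes, spot_in gives the robot as it stands.
- The arm moves only by the tool carry_out, never from a script. Its argument "series" is text: rows parted by semicolons, each of 4 numbers parted by spaces: the shift along the world's x, y, z in m, then the turn about the world's z in degrees. In form: tx ty tz roll; .... A call has 1 to 20 rows; each row shifts and turns the commanded pose from where the row before left it; what a row does not reach is not made up. A row lasts 1/8 s, in which the tool goes at most 62.5 mm and 10.7 degrees, less where a joint would pass 70% of its speed; a pose out of reach is approached as far as the arm can. A call is refused whole if a number of a shift passes 0.0625 or a number of a turn 10.7, either way. A call with a gripper value outside its range is refused whole. "jaw" is the gripper command: -1 is shut, 1 is fully open, values between are in proportion, set as the call begins (left out, the last holds). The fingers move at their own pace and stop on an object; "grip_force" is the grip in N (left out, the last holds). Time passes only in rows, so rows that do not move let the fingers close. It gives the time, the measured TCP pose, the force, the opening and the grip force at its end, in the units of the state.
- bot.read_state(): the state, without advancing time (a new reading comes with each control period).
- eyes.read_camera(name): name is "scene" or "top" or "wrist"; returns (picture, depth): 480x640x3 uint8, blue, green, red; 480x640 float32, m along the optical axis (not along the pixel's ray), 0 where there is no reading.
- eyes.get_calibration(name): a dict with "K" (3x3 intrinsics, pixels), "position" and "rotation" of the camera in the world; the wrist camera has in their place "T_tool_cam" (4x4, takes a point from camera to tool coordinates, whose origin is the TCP and whose axes are the flange's). Camera axes: x right, y down, z forward; pixel columns grow to the right and rows downward; lengths in m; the calibration is good to about 2 mm. A picture is of the moment at which its call begins: read the wrist's pose just before it. get_calibration takes no time and is no camera call.
- bot.finish_job(): hands the job in; it is judged then, once.
Trained networks look in the newest picture that a camera, given by its name, has taken for a name from the list of things; names that differ only in an ending like _2 or _b are one class to them, and where a whole thing is asked for, a point or a joint stands for the part that bears it (a point fixed in the world has none). Each returns a list of dicts, best first, with "score" (0 to 1); they miss things now and then, are a little off and sometimes report something else, mostly with a low value. They report only what shows in the picture. A call takes as long as a camera call. They do not tell look-alikes from the thing itself.
- spot_in(camera, target): "rect" ([centre column, centre row, width, height] in pixels, round what is visible of it).
The state is a dict: "time": time; "q": joint angles; "joint_vel": joint speeds; "joint_torque": joint torques, N m; "tool_pos": TCP position; "tcp_rot": TCP orientation; "wrist_force": force on the tool from outside, world axes, zero at the start; "torque": the same for the moment, N m; "width": opening from 0.0 (shut) to 1.0 (fully open); "grip_force": force on a finger pad.
Only numpy, scipy, OpenCV 4.12 (cv2) and the standard library are available. Lean on these libraries where they do the work, as an engineer would, in place of code of your own. Each camera call takes 0.05 s, during which the arm holds its last target. There are 200 camera calls.

## Working session

There is one attempt and no reset: what is moved stays moved. The work goes in short steps, Python scripts to look and compute and a tool call to move; the robot and the scene stay as the last step left them, time stands still between calls to the robot, and variables do not carry over. Pictures are saved under pics/ and viewed, at most 14 in all, crops included, and the job is handed in when it is done.

Besides the shell and the picture viewer there is one more tool, called after "Request:" as name(argument=value, ...) on one line, values as JSON. carry_out: Moves the arm, as the interface text tells. Its arguments: {"type":"object","properties":{"series":{"type":"string"},"jaw":{"type":"number"},"grip_force":{"type":"number"}},"required":["series"]}

```bash
ls; mkdir -p pics; cat > h.py <<'E'
import numpy as np,cv2
from workcell import bot,eyes,spot_in
from scipy.spatial.transform import Rotation as R
def cloud(name):
    st=bot.read_state(); im,d=eyes.read_camera(name); c=eyes.get_calibration(name); K=np.array(c["K"])
    v,u=np.mgrid[:480,:640]
    P=np.stack([(u-K[0,2])/K[0,0]*d,(v-K[1,2])/K[1,1]*d,d],-1)
    if "position" in c:
        r=np.array(c["rotation"]); r=r if r.shape==(3,3) else R.from_rotvec(r).as_matrix(); t=np.array(c["position"])
    else:
        T=np.array(c["T_tool_cam"]); rt=R.from_rotvec(st["tcp_rot"]).as_matrix()
        r=rt@T[:3,:3]; t=rt@T[:3,3]+np.array(st["tool_pos"])
    W=P@r.T+t; W[d==0]=np.nan
    return im,W
E
python3 - <<'E'
from h import *
print(bot.read_state())
for n in("scene","top"):
    im,W=cloud(n); cv2.imwrite(f"pics/{n}0.png",im); np.save(n+"0.npy",W)
    for t in("oven","oven_bar","tin0","timer","tablet_top","stand","mug","oil","jar"):
        print(n,t,[(round(x["score"],2),np.round(x["rect"]).astype(int).tolist(),np.round(W[min(479,int(x["rect"][1])),min(639,int(x["rect"][0]))],3).tolist()) for x in spot_in(n,t)[:6]])
E
```

```text
pics
{'time': 0.0, 'q': array([-1.22989564e+00,  2.64753606e-01,  1.60539066e+00, -2.24991000e-05,
        1.27371237e+00, -3.69264389e-02]), 'joint_vel': array([-0.00201403,  0.0004183 , -0.00060946,  0.0020006 , -0.00082485,
       -0.00144662]), 'joint_torque': array([-1.48533774e-03, -5.15117204e+01, -3.67315221e+01, -5.98315910e-04,
        1.31745322e-02,  9.77348975e-06]), 'tool_pos': array([ 0.24871696, -0.62665161,  0.20745279]), 'tcp_rot': array([-3.08350320e+00, -5.89556177e-01,  5.71413101e-04]), 'wrist_force': array([ 0.12234218, -0.68400787,  0.20446401]), 'torque': array([ 0.04809301, -0.0191614 , -0.06526967]), 'grip_force': 0.0, 'width': 0.9989432947810137}
scene oven [(0.97, [488, 270, 176, 179], [0.834, 0.122, 0.232]), (0.55, [193, 351, 32, 42], [0.574, -0.577, 0.086]), (0.33, [338, 294, 83, 44], [0.653, -0.205, 0.155])]
scene oven_bar [(0.64, [449, 233, 95, 111], [0.713, 0.092, 0.274])]
scene tin0 [(0.91, [279, 286, 34, 38], [0.474, -0.281, 0.051]), (0.72, [231, 263, 40, 29], [0.315, -0.356, 0.045]), (0.7, [316, 260, 33, 32], [0.443, -0.14, 0.056]), (0.66, [240, 3
[... 803 characters left out ...]
 -0.259, 0.055]), (0.65, [312, 300, 35, 47], [0.426, -0.139, 0.056]), (0.56, [393, 354, 47, 36], [0.296, -0.348, 0.054]), (0.4, [477, 259, 38, 31], [0.538, -0.554, 0.097])]
top timer [(0.88, [208, 172, 19, 24], [0.701, 0.087, 0.272])]
top tablet_top [(0.83, [341, 209, 62, 64], [0.636, -0.211, 0.202])]
top stand [(0.57, [174, 164, 169, 148], [0.732, 0.18, 0.233]), (0.2, [365, 291, 26, 44], [0.454, -0.276, 0.051])]
top mug [(0.7, [286, 174, 40, 39], [0.775, -0.059, 0.004]), (0.59, [364, 292, 28, 45], [0.451, -0.273, 0.053])]
top oil [(0.61, [438, 214, 34, 30], [0.64, -0.447, 0.139])]
top jar [(0.69, [475, 260, 41, 28], [0.535, -0.546, 0.097]), (0.5, [438, 215, 34, 30], [0.638, -0.447, 0.139])]
```

View pics/top0.png

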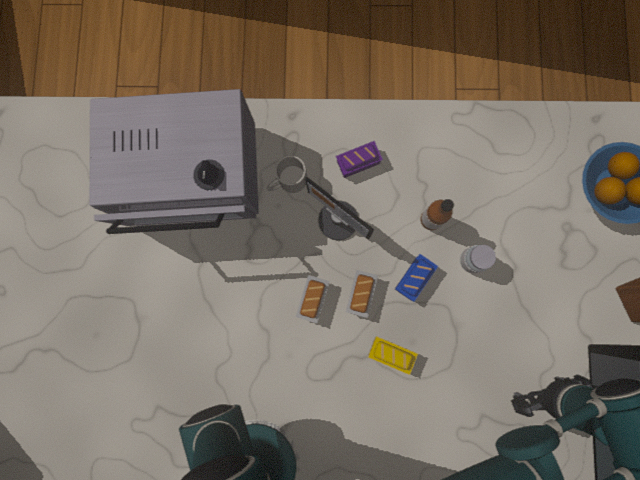

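View pics/scene0.png

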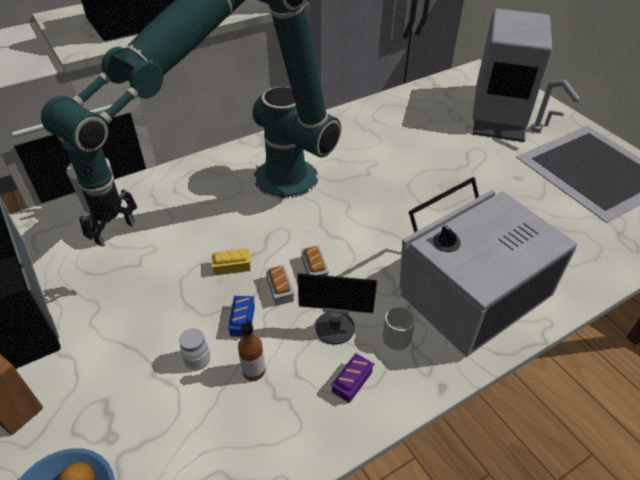

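Candidates for the tins in the top view: bare with a brown loaf at (313,300) and (363,294). Look-alikes: blue (415,277), yellow (393,355) and purple (360,160). I choose the two brown ones, so there are two tins. Next I measure poses and check the choice in a crop.

```bash
python3 - <<'E'
from h import *
W=np.load("top00.npy") if 0 else np.load("top0.npy"); S=np.load("scene0.npy")
im=cv2.imread("pics/top0.png")
cv2.imwrite("pics/crop1.png",cv2.resize(im[190:340,270:450],None,fx=4,fy=4,interpolation=cv2.INTER_CUBIC)[:600,:720])
def rect(p):
    r=cv2.minAreaRect((p[:,:2]*1000).astype(np.float32)); return np.round(r[0],1),np.round(r[1],1),round(r[2],1)
for nm,A in(("top",W),("scene",S)):
    P=A.reshape(-1,3); P=P[~np.isnan(P[:,0])]
    m=(abs(P[:,2]-.235)<.006)&(P[:,0]>.55)&(P[:,1]>-.02)&(P[:,1]<.5); q=P[m]
    # trim outliers
    print(nm,"roof",rect(q),len(q),np.median(q[:,2]))
    m=(P[:,2]>.25)&(P[:,0]>.55)&(P[:,0]<.95)&(P[:,1]>-.02)&(P[:,1]<.5)
    q=P[m]; k=(np.hypot(q[:,0]-.705,q[:,1]-.088)<.04)
    print(" knob",k.sum(),rect(q[k&(q[:,2]>.268)]) if (k&(q[:,2]>.268)).sum()>3 else 0, q[k][:,2].max())
    b=q[~k]; print(" bar",len(b)); 
    if len(b)>3: print(rect(b),np.median(b,0),b[:,2].min(),b[:,2].max())
    for c in((.426,-.139),(.452,-.272)):
        for lo,hi in((.03,.065),(.046,.065)):
            m=(np.hypot(P[:,0]-c[0],P[:,1]-c[1])<.075)&(P[:,2]>lo)&(P[:,2]<hi); print(" tin",rect(P[m]),m.sum())
    m=(np.hypot(P[:,0]-.645,P[:,1]+.205)<.14)&(P[:,2]>.1)&(P[:,2]<.24)
    q=P[m];c=q.mean(0);u,s,v=np.linalg.svd(q-c,full_matrices=False);print(" tablet",m.sum(),c.round(3),v[2].round(3),s.round(3), rect(q),q[:,2].max())
E
```

```text
top roof (array([744.2, 196.9]), array([316.8, 360.9]), 4.7) 15920 0.23471395926802863
 knob 229 (array([704.8,  93.2]), array([44.7, 15.2]), 0.2) 0.28389353092837855
 bar 727
(array([579.3, 184.7]), array([ 19.9, 253.6]), 4.7) [0.57611204 0.18115834 0.26582552] 0.2502197637427992 0.2730216093691149
 tin (array([ 429.9, -142.6]), array([ 58.3, 113.9]), 74.6) 977
 tin (array([ 430.4, -142.1]), array([ 56.9, 113.1]), 73.2) 648
 tin (array([ 446.5, -270.9]), array([ 57.6, 114. ]), 76.6) 977
 tin (array([ 446.8, -271.2]), array([ 54.9, 111.8]), 75.8) 647
 tablet 970 [ 0.642 -0.206  0.181] [-0.791  0.611  0.044] [1.783 1.168 0.072] (array([ 644.5, -206.4]), array([198.5,  11.4]), 52.2) 0.22277626670652784
scene roof (array([749.2, 198.2]), array([318.5, 366.7]), 4.6) 9440 0.2338863950398451
 knob 196 (array([709. ,  93.8]), array([15.7, 47.5]), 88.2) 0.28198880419541383
 bar 395
(array([583.4, 185.8]), array([ 19.8, 256.2]), 4.9) [0.58412358 0.17716185 0.26372273] 0.25034211047540467 0.27314340776325097
 tin (array([ 433.8, -140.6]), array([ 58.7, 118.8]), 74.6) 567
 tin (array([ 437.7, -145.6]), array([ 51.2, 104.4]), 74.5) 351
 tin (array([ 450. , -267.7]), array([ 59.7, 121.9]), 77.1) 652
 tin (array([ 455.6, -270.2]), array([ 53.3, 109. ]), 79.1) 391
 tablet 2403 [ 0.652 -0.206  0.164] [-0.79   0.613 -0.009] [2.816 1.736 0.11 ] (array([ 651. , -205.7]), array([200.1,  17.3]), 51.7) 0.22154585851743147
```

View pics/crop1.png

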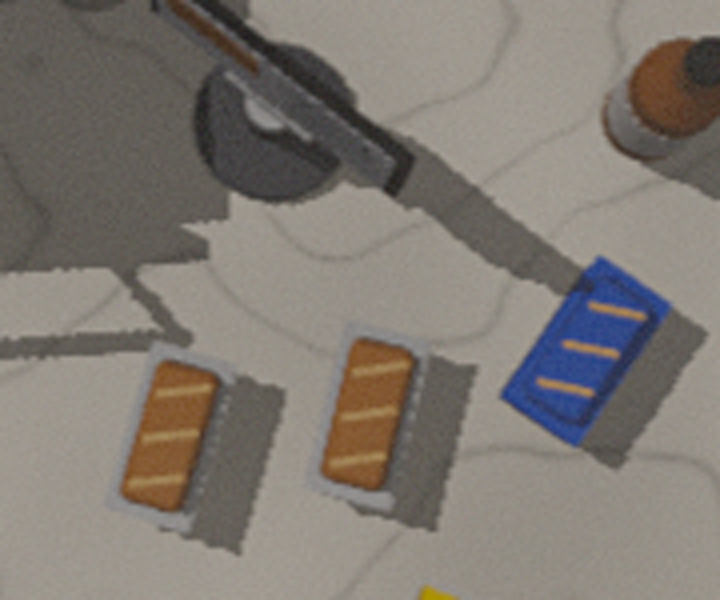

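The crop shows two bare aluminium tins, with brown loaves at crop (170,435) and (370,415). The blue one at (585,350) is a look-alike. Next I move above the bar.

Request:
carry_out(series="0 0 0.05 0;0 0 0.05 0;0 0.02 0.03 4;0.02 0.045 0.01 4;0.02 0.045 0.01 4;0.02 0.045 0 4;0.02 0.045 0 4;0.02 0.045 0 4;0.02 0.045 0 4;0.02 0.045 0 4;0.02 0.045 0 4;0.02 0.045 0 4;0.02 0.045 0 4;0.02 0.045 0 4;0.02 0.045 0 4;0.02 0.045 0 4;0.02 0.045 0 4;0.02 0.045 0 4;0.02 0.045 0 4;0.02 0.045 0 4", jaw=0.1)

```text
time: 3.5
tool_pos: [0.5895, 0.1592, 0.3589]
tcp_rot: [2.146, 2.293, 0.0]
wrist_force: [-0.8, -1.0, -0.0]
width: 0.55
grip_force: 0.0
```

```bash
cat >> h.py <<'E'
def pose():
    s=bot.read_state(); r=R.from_rotvec(s["tcp_rot"]).as_matrix()
    print("t",round(s["time"],2),"pos",np.round(s["tool_pos"],4),"yang",round(np.degrees(np.arctan2(r[1,1],r[0,1])),2),"zax",r[:,2].round(3),"F",np.round(s["wrist_force"],1),"w",round(s["width"],3),"g",round(s["grip_force"],1),"q6",s["q"].round(2))
def rect(p):
    r=cv2.minAreaRect((p[:,:2]*1000).astype(np.float32)); return np.round(r[0],1),np.round(r[1],1),round(r[2],1)
E
python3 - <<'E'
from h import *
pose(); print(np.round(eyes.get_calibration("wrist")["T_tool_cam"],3))
im,W=cloud("wrist"); cv2.imwrite("pics/w1.png",im)
P=W.reshape(-1,3); P=P[~np.isnan(P[:,0])]
q=P[(P[:,2]>.245)&(P[:,2]<.285)]; k=np.hypot(q[:,0]-.706,q[:,1]-.093)<.04
if k.sum()>9: print("knob",rect(q[k&(q[:,2]>.268)]))
b=q[~k];print("bar",len(b))
if len(b)>9: print(rect(b),np.percentile(b[:,2],[2,50,98]))
q=P[abs(P[:,2]-.235)<.005]; print("roof",len(q),rect(q))
E
```

```text
t 3.5 pos [0.5895 0.1592 0.3589] yang 3.79 zax [ 0.001 -0.    -1.   ] F [-0.8 -1.  -0. ] w 0.55 g 0.0 q6 [ 0.22  0.09  1.54 -0.    1.51  0.16]
[[ 0.    -0.949 -0.314  0.08 ]
 [ 1.    -0.     0.001  0.   ]
 [-0.001 -0.314  0.949 -0.165]
 [ 0.     0.     0.     1.   ]]
knob (array([707.7,  95.7]), array([14.5, 45.5]), 88.2)
bar 7543
(array([584.3, 183.3]), array([ 23.7, 245.2]), 4.3) [0.2506028  0.26578453 0.26794876]
roof 82167 (array([730. , 168.6]), array([277. , 303.7]), 4.6)
```

Request:
carry_out(series="-0.007 0.025 -0.03 0.9;0 0 -0.03 0;0 0 -0.03 0;0 0 -0.014 0;0 0 0 0;0 0 0 0")

```text
time: 4.3
tool_pos: [0.5829, 0.1827, 0.2564]
tcp_rot: [2.131, 2.307, 0.003]
wrist_force: [0.7, -0.2, -0.0]
width: 0.545
grip_force: 0.0
```

Request:
carry_out(series="0 0 0 0;0 0 0 0;0 0 0 0;0 0 0 0", jaw=-1, grip_force=40)

```text
time: 4.8
tool_pos: [0.582, 0.1826, 0.2549]
tcp_rot: [2.132, 2.308, 0.0]
wrist_force: [0.0, -0.3, -0.2]
width: 0.001
grip_force: 0.0
```

```bash
python3 - <<'E'
from h import *
pose()
# arc plan rel. to current, in world x,y,z
import math
y=math.radians(4.65); p=lambda a:np.array([(-37*math.cos(a)-230*math.sin(a)),(35+230*math.cos(a)-37*math.sin(a))])
a0=.09
A=np.linspace(a0,1.26,25); d=np.array([p(a) for a in A]); dd=np.diff(d,axis=0)
for r in dd: print(np.round([r[0]*math.cos(y)/1000,r[0]*math.sin(y)/1000,r[1]/1000],4))
E
```

```text
t 4.8 pos [0.582  0.1826 0.2549] yang 4.54 zax [ 0.  0. -1.] F [ 0.  -0.3 -0.2] w 0.001 g 0.0 q6 [0.26 0.12 1.69 0.   1.33 0.18]
[-0.0109 -0.0009 -0.0031]
[-0.0107 -0.0009 -0.0036]
[-0.0105 -0.0009 -0.0041]
[-0.0103 -0.0008 -0.0046]
[-0.0101 -0.0008 -0.0051]
[-0.0098 -0.0008 -0.0056]
[-0.0096 -0.0008 -0.0061]
[-0.0092 -0.0008 -0.0066]
[-0.0089 -0.0007 -0.007 ]
[-0.0086 -0.0007 -0.0074]
[-0.0082 -0.0007 -0.0078]
[-0.0078 -0.0006 -0.0082]
[-0.0074 -0.0006 -0.0086]
[-0.007  -0.0006 -0.0089]
[-0.0065 -0.0005 -0.0093]
[-0.0061 -0.0005 -0.0096]
[-0.0056 -0.0005 -0.0099]
[-0.0051 -0.0004 -0.0101]
[-0.0046 -0.0004 -0.0104]
[-0.0041 -0.0003 -0.0106]
[-0.0036 -0.0003 -0.0108]
[-0.0031 -0.0002 -0.0109]
[-0.0025 -0.0002 -0.0111]
[-0.002  -0.0002 -0.0112]
```

```bash
python3 - <<'E'
from h import *
pose()
im,W=cloud("wrist"); cv2.imwrite("pics/w2.png",im)
E
```

```text
t 4.8 pos [0.582  0.1826 0.2549] yang 4.54 zax [ 0.  0. -1.] F [ 0.  -0.3 -0.2] w 0.001 g 0.0 q6 [0.26 0.12 1.69 0.   1.33 0.18]
```

View pics/w2.png

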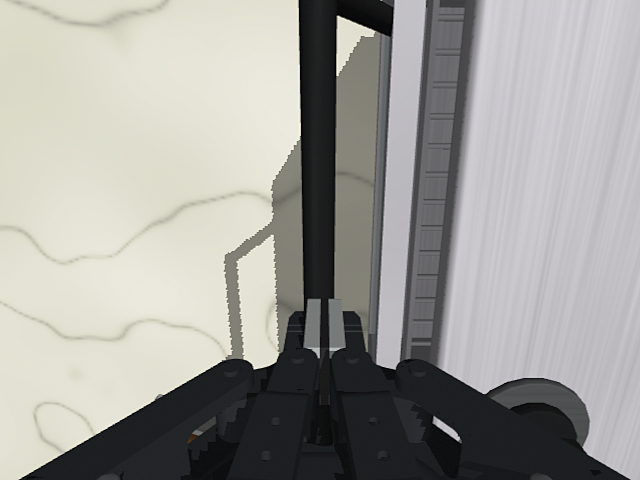

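The picture shows the pads shut at (324,325), over the bar (centre column 318), so they closed above it. I measure the bar's height.

```bash
python3 - <<'E'
from h import *
im,W=cloud("wrist")
for r in (60,120,180,240,280): print(r,[W[r,c].round(4).tolist() for c in (308,318,328)])
print("door top",W[200,402],"roof",W[200,540],"pads",W[325,313],W[325,335])
E
```

```text
60 [[0.5686, 0.2798, 0.2662], [0.5722, 0.2801, 0.2662], [0.5758, 0.2806, 0.2647]]
120 [[0.5699, 0.2592, 0.2652], [0.5737, 0.2595, 0.2666], [0.5775, 0.2598, 0.2652]]
180 [[0.5714, 0.2365, 0.2659], [0.5754, 0.2371, 0.2673], [0.5794, 0.2371, 0.2656]]
240 [[0.5731, 0.211, 0.2641], [0.5772, 0.2123, 0.2671], [0.5814, 0.2122, 0.2658]]
280 [[0.5743, 0.1936, 0.2662], [0.5786, 0.1943, 0.267], [0.5829, 0.1939, 0.2655]]
door top [0.62016925 0.2221141  0.21896391] roof [0.68309124 0.23065021 0.23528042] pads [0.57746529 0.19249146 0.30127654] [0.58505786 0.19302971 0.30117322]
```

```bash
python3 - <<'E'
from h import *
im,W=cloud("wrist"); pose()
for c in (313,335,352): print(c,[(r,W[r,c].round(3).tolist()) for r in range(285,420,12)])
E
```

```text
t 4.95 pos [0.5819 0.1826 0.2547] yang 4.55 zax [-0. -0. -1.] F [ 0.4 -0.7 -0.1] w 0.0 g 0.0 q6 [ 0.26  0.12  1.69 -0.    1.33  0.18]
313 [(285, [0.577, 0.192, 0.267]), (297, [0.577, 0.186, 0.266]), (309, [0.577, 0.192, 0.289]), (321, [0.577, 0.193, 0.299]), (333, [0.578, 0.192, 0.306]), (345, [0.578, 0.192, 0.313]), (357, [0.578, 0.194, 0.322]), (369, [0.578, 0.193, 0.326]), (381, [0.578, 0.193, 0.332]), (393, [0.578, 0.192, 0.335]), (405, [0.579, 0.179, 0.325]), (417, [0.579, 0.176, 0.326])]
335 [(285, [0.604, 0.07, -0.001]), (297, [0.605, 0.056, 0.001]), (309, [0.585, 0.193, 0.289]), (321, [0.585, 0.193, 0.298]), (333, [0.585, 0.193, 0.306]), (345, [0.585, 0.193, 0.313]), (357, [0.584, 0.194, 0.32]), (369, [0.584, 0.194, 0.327]), (381, [0.584, 0.194, 0.332]), (393, [0.584, 0.19, 0.332]), (405, [0.585, 0.181, 0.326]), (417, [0.586, 0.176, 0.326])]
352 [(285, [0.624, 0.072, -0.001]), (297, [0.626, 0.057, -0.0]), (309, [0.627, 0.041, 0.001]), (321, [0.592, 0.189, 0.291]), (333, [0.591, 0.189, 0.299]), (345, [0.591, 0.189, 0.307]), (357, [0.589, 0.196, 0.323]), (369, [0.589, 0.194, 0.327]), (381, [0.589, 0.195, 0.332]), (393, [0.587, 0.199, 0.342]), (405, [0.587, 0.199, 0.347]), (417, [0.587, 0.199, 0.35])]
```

The depth puts the fingertips at z≈0.281, about 26 mm above the stated TCP and well above the bar (top 0.267). I trust the measurement over the stated offset. I'll open, go lower and check.

Request:
carry_out(series="0 0 0.005 0;-0.002 0 0 0;0 0 0 0;0 0 0 0", jaw=0)

```text
time: 5.45
tool_pos: [0.5799, 0.1826, 0.2597]
tcp_rot: [-2.132, -2.308, 0.0]
wrist_force: [-0.1, -0.6, -0.5]
width: 0.494
grip_force: 0.0
```

```bash
python3 - <<'E'
from h import *
im,W=cloud("wrist"); pose(); cv2.imwrite("pics/w3.png",im)
m=(W[...,2]>.26)&(W[...,2]<.40); m[:230]=0
P=W[m]; b=abs(P[:,0]-.5795)>.011
for s in(-1,1):
    q=P[(np.sign(P[:,0]-.5795)==s)&b&(abs(P[:,1]-.19)<.03)&(abs(P[:,0]-.58)<.07)&(P[:,2]>.272)]
    print(s,len(q),np.percentile(q[:,2],[0,2,50]),q[q[:,2]<np.percentile(q[:,2],5)].mean(0))
E
```

```text
t 5.5 pos [0.5799 0.1826 0.2597] yang 4.55 zax [-0. -0. -1.] F [-0.1  0.9 -1.7] w 0.502 g 0.0 q6 [0.26 0.11 1.69 0.   1.34 0.18]
-1 23458 [0.28356451 0.29552571 0.34691629] [0.55463096 0.18541273 0.29684091]
1 23288 [0.2826852  0.29560279 0.34677519] [0.60486665 0.18943537 0.2968186 ]
```

View pics/w3.png

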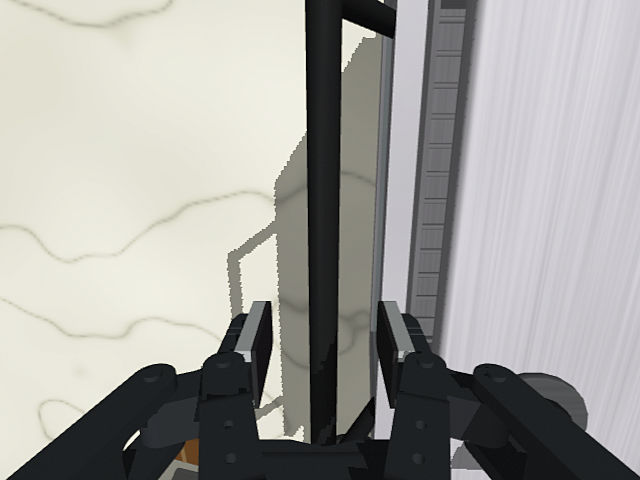

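The open pads at (258,330) and (395,330) straddle the bar, clearly above it. I descend 44 mm and grip.

Request:
carry_out(series="0 0 -0.015 0;0 0 -0.015 0;0 0 -0.014 0;0 0 0 0;0 0 0 0")

```text
time: 6.12
tool_pos: [0.5801, 0.1826, 0.2158]
tcp_rot: [2.132, 2.308, -0.0]
wrist_force: [-1.0, 1.1, -0.1]
width: 0.501
grip_force: 0.0
```

Request:
carry_out(series="0 0 0 0;0 0 0 0;0 0 0 0;0 0 0 0;0 0 0 0", jaw=-1, grip_force=40)

```text
time: 6.75
tool_pos: [0.5802, 0.1827, 0.2167]
tcp_rot: [2.131, 2.307, 0.001]
wrist_force: [-2.7, -0.4, 5.6]
width: 0.145
grip_force: 39.1
```

Gripped, so the effective grasp point is about 43 mm above the reported TCP. Now I pull the door down along its arc.

Request:
carry_out(series="-0.0109 -0.0009 -0.0031 0;-0.0107 -0.0009 -0.0036 0;-0.0105 -0.0009 -0.0041 0;-0.0103 -0.0008 -0.0046 0;-0.0101 -0.0008 -0.0051 0;-0.0098 -0.0008 -0.0056 0;-0.0096 -0.0008 -0.0061 0;-0.0092 -0.0008 -0.0066 0;-0.0089 -0.0007 -0.007 0;-0.0086 -0.0007 -0.0074 0;-0.0082 -0.0007 -0.0078 0;-0.0078 -0.0006 -0.0082 0")

```text
time: 8.25
tool_pos: [0.4648, 0.1734, 0.146]
tcp_rot: [-2.131, -2.308, -0.0]
wrist_force: [-1.7, 3.6, 5.1]
width: 0.15
grip_force: 40.2
```

Request:
carry_out(series="-0.0074 -0.0006 -0.0086 0;-0.007 -0.0006 -0.0089 0;-0.0065 -0.0005 -0.0093 0;-0.0061 -0.0005 -0.0096 0;-0.0056 -0.0005 -0.0099 0;-0.0051 -0.0004 -0.0101 0;-0.0046 -0.0004 -0.0104 0;-0.0041 -0.0003 -0.0106 0;-0.0036 -0.0003 -0.0108 0;-0.0031 -0.0002 -0.0109 0;-0.0025 -0.0002 -0.0111 0;-0.002 -0.0002 -0.0112 0;0 0 0 0;0 0 0 0")

```text
time: 10.0
tool_pos: [0.4093, 0.1688, 0.0271]
tcp_rot: [2.13, 2.307, 0.003]
wrist_force: [-0.1, 2.1, 15.5]
width: 0.15
grip_force: 43.3
```

At the stop (15 N upward). I release, rise and take the top view.

Request:
carry_out(series="0 0 0 0;0 0 0 0;0 0 0 0", jaw=-0.1)

```text
time: 10.38
tool_pos: [0.406, 0.1676, 0.024]
tcp_rot: [-2.131, -2.307, 0.005]
wrist_force: [-0.3, -0.2, -0.5]
width: 0.449
grip_force: 0.0
```

Request:
carry_out(series="0 0 0.03 0;0 0 0.04 0;0 -0.01 0.05 5;0 -0.03 0.05 10;0 -0.05 0 10;0 -0.05 0 10;0 -0.05 0 10;0 -0.05 0 10;0.01 -0.04 0 10;0.01 -0.02 0 5", jaw=1)

```text
time: 11.62
tool_pos: [0.4277, -0.12, 0.1944]
tcp_rot: [-0.494, -3.101, 0.001]
wrist_force: [0.7, 0.9, -0.6]
width: 0.998
grip_force: 0.0
```

```bash
cat >> h.py <<'E'
def tins(P,cs,lo=.046,hi=.065,r=.09):
    for c in cs:
        m=(np.hypot(P[:,0]-c[0],P[:,1]-c[1])<r)&(P[:,2]>lo)&(P[:,2]<hi); print(" tin",rect(P[m]) if m.sum()>9 else None,m.sum())
def flat(W): P=W.reshape(-1,3); return P[~np.isnan(P[:,0])]
E
python3 - <<'E'
from h import *
pose()
im,W=cloud("top"); cv2.imwrite("pics/top1.png",im); P=flat(W)
tins(P,[(.43,-.142),(.447,-.271)],.035)
q=P[(abs(P[:,2]-.126)<.012)&(P[:,0]>.45)&(P[:,0]<.66)&(P[:,1]>0)&(P[:,1]<.38)]; print("rack",rect(q),len(q))
q=P[(abs(P[:,2]-.072)<.008)&(P[:,0]>.38)&(P[:,0]<.44)&(P[:,1]>0)&(P[:,1]<.38)]; print("bar",rect(q),len(q),np.percentile(q[:,2],[2,50,98]))
im,W=cloud("wrist"); P=flat(W); tins(P,[(.43,-.142),(.447,-.271)],.035)
E
```

```text
t 11.62 pos [ 0.4277 -0.12    0.1944] yang 71.91 zax [-0.002 -0.    -1.   ] F [ 0.7  0.9 -0.6] w 0.998 g 0.0 q6 [-0.33 -0.17  2.09 -0.    1.23 -1.58]
 tin (array([ 479.7, -157.2]), array([54.6,  9.4]), 72.9) 25
 tin (array([ 440.2, -297.5]), array([112.5, 114.3]), 76.3) 980
rack (array([581.3, 184.7]), array([165.1, 358.6]), 3.4) 2526
bar (array([415.1, 171. ]), array([252.4,  48.2]), 90.0) 438 [0.07119735 0.07745844 0.0799464 ]
 tin (array([ 424.3, -171.3]), array([120.4, 114.7]), 74.3) 8901
 tin (array([ 442. , -296.2]), array([115. , 114.2]), 76.0) 7018
```

View pics/top1.png

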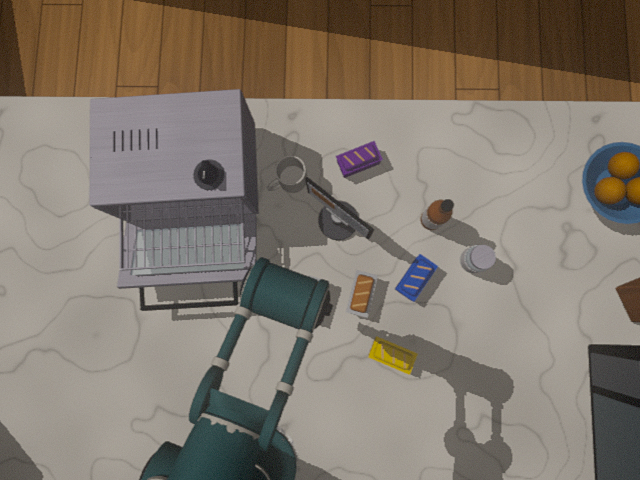

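The top view shows the door down, with its bar at (190,305), the rack out at (190,245), and the tins still beside it.

```bash
python3 - <<'E'
from h import *
im,W=cloud("wrist"); P=flat(W)
for r in (.064,.068): tins(P,[(.431,-.142),(.449,-.271)],.03,r=r)
im,W=cloud("top"); P=flat(W); tins(P,[(.447,-.271)],.03,r=.065)
E
```

```text
tin (array([ 432.8, -141.4]), array([ 58.1, 114.9]), 74.4) 8865
 tin (array([ 449. , -269.2]), array([ 59.4, 114.6]), 76.5) 7074
 tin (array([ 432.8, -141.4]), array([ 58.1, 114.9]), 74.4) 8869
 tin (array([ 449. , -269.2]), array([ 59.4, 114.6]), 76.5) 7081
 tin (array([ 446.6, -270.9]), array([ 57.8, 114.1]), 76.7) 981
```

Request:
carry_out(series="0.005 -0.021 -0.03 2.5;0 0 -0.05 0;0 0 -0.05 0;0 0 -0.04 0;0 0 -0.02 0;0 0 -0.02 0;0 0 0 0;0 0 0 0")

```text
time: 12.82
tool_pos: [0.4338, -0.1386, -0.0142]
tcp_rot: [0.427, 3.112, -0.0]
wrist_force: [0.0, -1.1, 0.2]
width: 1.0
grip_force: 0.0
```

Request:
carry_out(series="0 0 0 0;0 0 0 0;0 0 0 0;0 0 0 0;0 0 0 0", jaw=-1, grip_force=60)

```text
time: 13.45
tool_pos: [0.4348, -0.1396, -0.0135]
tcp_rot: [0.428, 3.11, -0.001]
wrist_force: [-0.4, 0.6, 6.3]
width: 0.65
grip_force: 65.2
```

Request:
carry_out(series="0 0 0.02 0;0 0 0.03 0;0 0 0 0")

```text
time: 13.82
tool_pos: [0.4356, -0.1399, 0.0371]
tcp_rot: [0.427, 3.107, -0.002]
wrist_force: [0.2, -0.2, -2.9]
width: 0.644
grip_force: 64.6
```

Request:
carry_out(series="0 0 0.045 0;0 0 0.045 0;0.013 0.039 0.04 2;0.013 0.039 0 2;0.013 0.039 0 2;0.013 0.039 0 2;0.013 0.04 0 2;0.013 0.04 0 2;0.013 0.04 0 2;0.013 0.04 0 2;0.013 0.039 0 2;0.013 0.039 0 2.2;0 0 0 0;0 0 0 0")

```text
time: 15.58
tool_pos: [0.5624, 0.2542, 0.1631]
tcp_rot: [0.125, -3.136, 0.003]
wrist_force: [-0.5, -0.1, -2.8]
width: 0.644
grip_force: 65.5
```

```bash
python3 - <<'E'
from h import *
pose()
im,W=cloud("wrist"); cv2.imwrite("pics/w4.png",im); P=flat(W)
im,W=cloud("top"); cv2.imwrite("pics/t4.png",im)
E
```

```text
t 15.57 pos [0.5624 0.2542 0.1631] yang 94.56 zax [-0.003 -0.002 -1.   ] F [-0.5 -0.1 -2.8] w 0.644 g 65.5 q6 [ 0.38  0.19  1.78 -0.    1.18 -1.27]
```

View pics/w4.png

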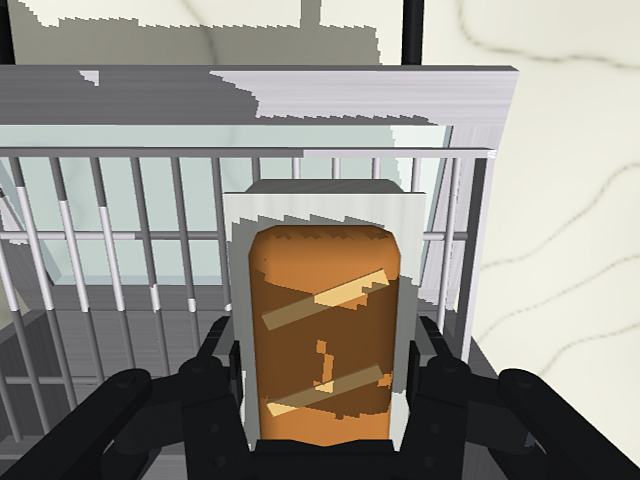

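The tin is held square over the rack. Its front end is at row 190, inside the front rim at row 153; the rack's left side rim is at column 480. I check the clearances in 3D.

```bash
python3 - <<'E'
from h import *
im,W=cloud("wrist"); y=np.radians(4.65);O=np.array([.645,.190])
def ov(p): d=p[:2]-O; return np.round([d@[np.cos(y),np.sin(y)]*1000,d@[-np.sin(y),np.cos(y)]*1000,p[2]*1000],1)
for r,c in((152,100),(152,320),(152,450),(250,478),(300,475),(205,240),(205,320),(205,405),(300,240),(300,405),(240,320)): print(r,c,ov(W[r,c]))
E
```

```text
152 100 [-139.1  -43.3  129.5]
152 320 [-138.8   67.3  129.6]
152 450 [-138.6  132.7  129.4]
250 478 [-86.4 153.  129.7]
300 475 [-55.9 155.2 129.2]
205 240 [-132.3   45.3  219.7]
205 320 [-132.1   68.3  219.2]
205 405 [-132.3   92.6  220.4]
300 240 [-102.5   43.4  220.8]
300 405 [-102.1   94.5  220.1]
240 320 [-124.6   68.4  228.8]
```

Request:
carry_out(series="0.005 0 -0.01 0;0 0 -0.015 0;0 0 -0.015 0;0 0 -0.01 0;0 0 -0.005 0;0 0 -0.002 0;0 0 0 0;0 0 0 0")

```text
time: 16.73
tool_pos: [0.569, 0.2552, 0.1089]
tcp_rot: [-0.125, 3.138, 0.001]
wrist_force: [-0.9, -0.3, -1.7]
width: 0.647
grip_force: 65.5
```

Request:
carry_out(series="0 0 0 0;0 0 0 0;0 0 0 0", jaw=0.8)

```text
time: 17.1
tool_pos: [0.5689, 0.2551, 0.1088]
tcp_rot: [-0.125, 3.138, 0.0]
wrist_force: [-1.3, -1.8, 0.2]
width: 0.903
grip_force: 0.0
```

Request:
carry_out(series="0 0 0.03 0;0 0 0.05 0;-0.02 -0.02 0.04 0;-0.015 -0.04 0.01 -2;-0.01 -0.05 0 -2;-0.01 -0.05 0 -2;-0.01 -0.05 0 -2;-0.01 -0.05 0 -2;-0.01 -0.05 0 -2;-0.01 -0.05 0 -2;-0.01 -0.05 0 -2;-0.01 -0.05 0 -2;-0.01 -0.05 0 -2;-0.01 -0.04 0 0;0 0 0 0", jaw=1)

```text
time: 18.98
tool_pos: [0.4328, -0.2975, 0.2383]
tcp_rot: [0.429, 3.112, -0.001]
wrist_force: [0.5, 0.3, 0.3]
width: 1.001
grip_force: 0.0
```

```bash
python3 - <<'E'
from h import *
pose()
im,W=cloud("wrist"); P=flat(W); tins(P,[(.449,-.271)],.03,r=.065)
im,W=cloud("top"); cv2.imwrite("pics/t5.png",im); P=flat(W); tins(P,[(.5665,.254)],.158,.19,.08)
E
```

```text
t 18.98 pos [ 0.4328 -0.2975  0.2383] yang 74.31 zax [ 0.    -0.001 -1.   ] F [0.5 0.3 0.3] w 1.001 g 0.0 q6 [-0.65 -0.04  1.88 -0.    1.3  -1.95]
 tin (array([ 449.1, -269.3]), array([ 58. , 114.5]), 76.6) 7098
 tin (array([564.5, 252.3]), array([114.1,  60.3]), 4.5) 1116
```

Request:
carry_out(series="0.0165 0.028 -0.033 2.3;0 0 -0.05 0;0 0 -0.05 0;0 0 -0.05 0;0 0 -0.035 0;0 0 -0.02 0;0 0 -0.015 0;0 0 0 0;0 0 0 0")

```text
time: 20.2
tool_pos: [0.4511, -0.2673, -0.0138]
tcp_rot: [0.359, 3.119, -0.001]
wrist_force: [-0.5, 0.5, 0.2]
width: 0.997
grip_force: 0.0
```

Request:
carry_out(series="0 0 0 0;0 0 0 0;0 0 0 0;0 0 0 0;0 0 0 0", jaw=-1, grip_force=60)

```text
time: 20.82
tool_pos: [0.4511, -0.2679, -0.0135]
tcp_rot: [0.36, 3.119, -0.002]
wrist_force: [-1.1, -0.5, 5.7]
width: 0.646
grip_force: 65.6
```

Request:
carry_out(series="0 0 0.03 0;0 0 0.05 0;0 0 0.05 0;0 0 0.05 0;0 0 0 0")

```text
time: 21.45
tool_pos: [0.4529, -0.269, 0.1701]
tcp_rot: [0.359, 3.112, -0.007]
wrist_force: [0.6, -0.1, -3.3]
width: 0.647
grip_force: 65.0
```

Request:
carry_out(series="0 0.03 0.01 2;0 0.045 0 2;0 0.045 0 2;0.005 0.045 0 2;0.015 0.045 0 2;0.02 0.045 0 2;0.022 0.045 0 2;0.022 0.045 0 2;0.022 0.038 0 2;0.022 0 0 0;0 0 0 0;0 0 0 0")

```text
time: 22.95
tool_pos: [0.5762, 0.1154, 0.1731]
tcp_rot: [0.132, -3.135, 0.001]
wrist_force: [0.3, -0.2, -2.9]
width: 0.643
grip_force: 65.1
```

```bash
python3 - <<'E'
from h import *
pose()
im,W=cloud("wrist"); cv2.imwrite("pics/w6.png",im); y=np.radians(4.65);O=np.array([.645,.190])
d=W[...,:2]-O; X=d@[np.cos(y),np.sin(y)]*1000; Y=d@[-np.sin(y),np.cos(y)]*1000; Z=W[...,2]*1000
def s(m): print(m.sum(),np.percentile(X[m],[1,99]).round(1),np.percentile(Y[m],[1,99]).round(1),np.percentile(Z[m],[2,50]).round(1))
zs=Z[(X>-140)&(X<-80)&(abs(Y+70)<30)]
m=(X>-145)&(X<-85)&(abs(Y+70)<34)&(Z>190)&(Z<242); s(m)
m=(abs(Z-129)<4)&(X<-120)&(X>-160); s(m)
m=(abs(Z-129)<4)&(Y<-140)&(Y>-170); s(m)
E
```

```text
t 22.95 pos [0.5762 0.1154 0.1731] yang 94.82 zax [-0.004 -0.001 -1.   ] F [ 0.3 -0.2 -2.9] w 0.643 g 65.1 q6 [ 0.16  0.13  1.83  0.    1.19 -1.5 ]
31603 [-133.3  -85.2] [-100.3  -39. ] [200.7 235.6]
4642 [-141.2 -121.4] [-153.5   92.8] [125.8 129.6]
2457 [-141.2   69.3] [-168.  -141.5] [125.3 129.5]
```

Request:
carry_out(series="0.005 0 -0.015 0;0 0 -0.02 0;0 0 -0.015 0;0 0 -0.01 0;0 0 -0.006 0;0 0 -0.002 0;0 0 0 0;0 0 0 0")

```text
time: 24.0
tool_pos: [0.5836, 0.1161, 0.1079]
tcp_rot: [-0.133, 3.138, 0.0]
wrist_force: [0.8, 0.5, -3.0]
width: 0.645
grip_force: 65.2
```

Request:
carry_out(series="0 0 0 0;0 0 0 0;0 0 0 0", jaw=0.8)

```text
time: 24.38
tool_pos: [0.5835, 0.116, 0.1078]
tcp_rot: [-0.133, 3.138, 0.0]
wrist_force: [-0.4, 0.0, 1.6]
width: 0.9
grip_force: 0.0
```

Request:
carry_out(series="0 0 0.03 0;0 0 0.05 0;-0.03 0 0.04 0;-0.04 0 0 -10;-0.04 0.01 0 -10;-0.04 0.01 0 -10;-0.02 0.01 0 -10;0 0.01 0 -10;0 0.01 0 -10;0 0 0 -10;0 0 0 -10;0 0 0 -10", jaw=-0.1)

```text
time: 25.88
tool_pos: [0.4131, 0.166, 0.2275]
tcp_rot: [2.132, 2.307, 0.001]
wrist_force: [-1.1, 0.3, -1.2]
width: 0.45
grip_force: 0.0
```

```bash
python3 - <<'E'
from h import *
pose()
im,W=cloud("wrist"); P=flat(W); cv2.imwrite("pics/w7.png",im)
q=P[(P[:,2]>.06)&(P[:,2]<.083)&(abs(P[:,0]-.41)<.02)&(abs(P[:,1]-.17)<.09)]; print("bar",len(q)); print(rect(q),np.percentile(q[:,2],[2,50,98]))
im,W=cloud("scene"); P=flat(W); cv2.imwrite("pics/s7.png",im)
tins(P,[(.5665,.254),(.578,.115)],.158,.19,.08)
im,W=cloud("top"); P=flat(W); cv2.imwrite("pics/t7.png",im); tins(P,[(.5665,.254),(.578,.115)],.158,.19,.068)
E
```

```text
t 25.88 pos [0.4131 0.166  0.2275] yang 4.52 zax [ 0.001  0.    -1.   ] F [-1.1  0.3 -1.2] w 0.45 g 0.0 q6 [ 0.33 -0.2   2.04 -0.    1.29  0.25]
bar 3551
(array([409.6, 169.7]), array([ 13.7, 180.9]), 4.7) [0.07334944 0.07797306 0.08010836]
 tin (array([558.7, 249.9]), array([97.5, 56.9]), 4.1) 381
 tin (array([569.6, 113.9]), array([90.3, 62.1]), 4.5) 403
 tin (array([564.2, 252.5]), array([113.9,  60.1]), 4.3) 1112
 tin (array([579.1, 114.2]), array([114.6,  59.1]), 4.6) 1117
```

View pics/t7.png

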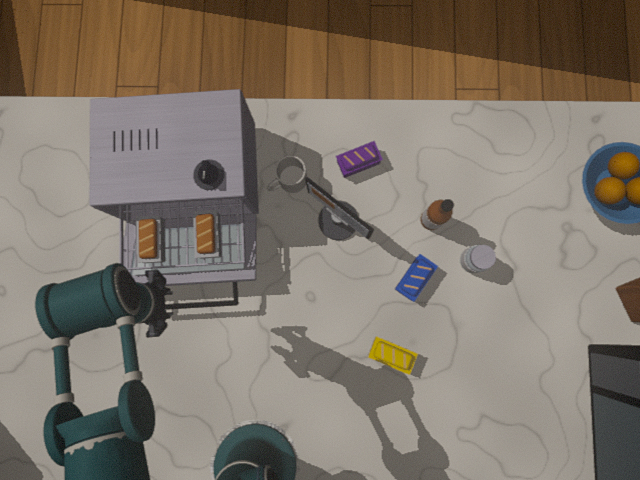

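The top view shows both brown tins seated inside the rack at (149,240) and (206,233). Now I grip the bar to close the door.

Request:
carry_out(series="-0.004 0.003 -0.05 0;0 0 -0.05 0;0 0 -0.04 0;0 0 -0.03 0;0 0 -0.02 0;0 0 -0.008 0;0 0 0 0;0 0 0 0")

```text
time: 27.02
tool_pos: [0.4101, 0.1693, 0.0302]
tcp_rot: [2.124, 2.313, 0.003]
wrist_force: [0.8, 0.3, 0.1]
width: 0.454
grip_force: 0.0
```

Request:
carry_out(series="0 0 0 0;0 0 0 0;0 0 0 0;0 0 0 0", jaw=-1, grip_force=45)

```text
time: 27.52
tool_pos: [0.4092, 0.1692, 0.0302]
tcp_rot: [-2.126, -2.313, -0.001]
wrist_force: [-2.4, -0.6, 5.2]
width: 0.144
grip_force: 43.8
```

```bash
python3 - <<'E'
from h import *
import math
pose()
y=math.radians(4.65); p=lambda a:np.array([(-37*math.cos(a)-230*math.sin(a)),(35+230*math.cos(a)-37*math.sin(a))])
A=np.linspace(1.25,-.01,35); d=np.array([p(a) for a in A]); dd=np.diff(d,axis=0)
print(";".join("%.4f %.4f %.4f 0"%(r[0]*math.cos(y)/1000,r[0]*math.sin(y)/1000,r[1]/1000) for r in dd))
E
```

```text
t 27.52 pos [0.4092 0.1692 0.0302] yang 4.84 zax [ 0.  0. -1.] F [-2.4 -0.6  5.2] w 0.144 g 43.8 q6 [0.34 0.02 2.25 0.   0.88 0.25]
0.0015 0.0001 0.0085 0;0.0019 0.0002 0.0084 0;0.0022 0.0002 0.0084 0;0.0025 0.0002 0.0083 0;0.0028 0.0002 0.0082 0;0.0031 0.0002 0.0081 0;0.0034 0.0003 0.0079 0;0.0037 0.0003 0.0078 0;0.0039 0.0003 0.0077 0;0.0042 0.0003 0.0075 0;0.0045 0.0004 0.0074 0;0.0048 0.0004 0.0072 0;0.0050 0.0004 0.0070 0;0.0053 0.0004 0.0068 0;0.0055 0.0005 0.0066 0;0.0058 0.0005 0.0064 0;0.0060 0.0005 0.0062 0;0.0062 0.0005 0.0060 0;0.0064 0.0005 0.0057 0;0.0067 0.0005 0.0055 0;0.0069 0.0006 0.0052 0;0.0070 0.0006 0.0050 0;0.0072 0.0006 0.0047 0;0.0074 0.0006 0.0044 0;0.0075 0.0006 0.0042 0;0.0077 0.0006 0.0039 0;0.0078 0.0006 0.0036 0;0.0080 0.0006 0.0033 0;0.0081 0.0007 0.0030 0;0.0082 0.0007 0.0027 0;0.0083 0.0007 0.0024 0;0.0084 0.0007 0.0021 0;0.0084 0.0007 0.0018 0;0.0085 0.0007 0.0014 0
```

Request:
carry_out(series="0.0015 0.0001 0.0085 0;0.0019 0.0002 0.0084 0;0.0022 0.0002 0.0084 0;0.0025 0.0002 0.0083 0;0.0028 0.0002 0.0082 0;0.0031 0.0002 0.0081 0;0.0034 0.0003 0.0079 0;0.0037 0.0003 0.0078 0;0.0039 0.0003 0.0077 0;0.0042 0.0003 0.0075 0;0.0045 0.0004 0.0074 0;0.0048 0.0004 0.0072 0;0.005 0.0004 0.007 0;0.0053 0.0004 0.0068 0;0.0055 0.0005 0.0066 0;0.0058 0.0005 0.0064 0;0.006 0.0005 0.0062 0;0.0062 0.0005 0.006 0")

```text
time: 29.78
tool_pos: [0.4764, 0.1743, 0.1641]
tcp_rot: [-2.121, -2.308, 0.014]
wrist_force: [-17.0, 0.7, 6.9]
width: 0.145
grip_force: 43.8
```

Request:
carry_out(series="0.0064 0.0005 0.0057 0;0.0067 0.0005 0.0055 0;0.0069 0.0006 0.0052 0;0.007 0.0006 0.005 0;0.0072 0.0006 0.0047 0;0.0074 0.0006 0.0044 0;0.0075 0.0006 0.0042 0;0.0077 0.0006 0.0039 0;0.0078 0.0006 0.0036 0;0.008 0.0006 0.0033 0;0.0081 0.0007 0.003 0;0.0082 0.0007 0.0027 0;0.0083 0.0007 0.0024 0;0.0084 0.0007 0.0021 0;0.0084 0.0007 0.0018 0;0.0085 0.0007 0.0014 0;0 0 0 0;0 0 0 0")

```text
time: 32.02
tool_pos: [0.6015, 0.1841, 0.2253]
tcp_rot: [-2.124, -2.312, 0.007]
wrist_force: [-12.8, -0.6, 7.1]
width: 0.141
grip_force: 48.0
```

Request:
carry_out(series="0.004 0 0 0;0.003 0 0 0;0 0 0 0;0 0 0 0")

```text
time: 32.52
tool_pos: [0.6011, 0.1841, 0.2252]
tcp_rot: [-2.116, -2.305, 0.024]
wrist_force: [-32.6, -1.4, 18.6]
width: 0.143
grip_force: 49.4
```

Request:
carry_out(series="-0.008 -0.001 -0.003 0;0 0 0 0;0 0 0 0;0 0 0 0", jaw=-0.1)

```text
time: 33.02
tool_pos: [0.6036, 0.1837, 0.2198]
tcp_rot: [2.125, 2.313, 0.001]
wrist_force: [0.1, -0.1, 0.0]
width: 0.451
grip_force: 0.0
```

Request:
carry_out(series="0 0 0.03 0;0 0 0.05 0;0 0 0.05 0;-0.02 0 0.02 0;-0.02 0 0 0;0 0 0 0")

```text
time: 33.78
tool_pos: [0.5627, 0.1839, 0.3705]
tcp_rot: [2.124, 2.313, 0.002]
wrist_force: [-0.1, 0.3, -0.3]
width: 0.449
grip_force: 0.0
```

```bash
python3 - <<'E'
from h import *
pose()
im,W=cloud("wrist"); P=flat(W); cv2.imwrite("pics/w8.png",im)
y=np.radians(4.65);O=np.array([.645,.190]);d=P[:,:2]-O; X=d@[np.cos(y),np.sin(y)]; Y=d@[-np.sin(y),np.cos(y)];Z=P[:,2]
m=(Z>.262)&(Z<.28)&(X<-.02)&(X>-.09)&(abs(Y)<.09); print("bar top",m.sum(),np.median(X[m]),np.percentile(Z[m],[50,95]))
m=(Z>.268)&(abs(X-.055)<.04)&(abs(Y+.1)<.04); print("knob",m.sum(),rect(P[m]),X[m].mean(),Y[m].mean())
m=(abs(Z-.22)<.006)&(X<.01)&(X>-.06)&(abs(Y)<.09); print("dooredge",m.sum(),np.percentile(X[m],[2,50,98]),np.median(Z[m]))
E
```

```text
t 33.77 pos [0.5627 0.1839 0.3705] yang 4.87 zax [ 0.002  0.    -1.   ] F [-0.1  0.3 -0.3] w 0.449 g 0.0 q6 [ 0.27  0.05  1.56 -0.    1.53  0.19]
bar top 4308 -0.04461190075519963 [0.27059902 0.27234542]
knob 1241 (array([707.7,  95.6]), array([14.2, 45.5]), 88.8) 0.0535983564617849 -0.09703282562174392
dooredge 4265 [-0.01327687 -0.005848    0.00108479] 0.21983099343463985
```

View pics/w8.png

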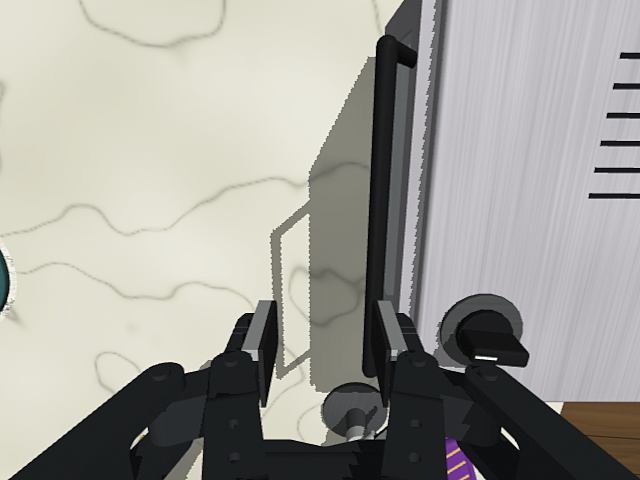

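The picture shows the door shut: the bar (380,200) runs close along the oven front, and the timer knob is at (482,335). Next is the timer.

Request:
carry_out(series="0.02 -0.012 0 10.6;0.02 -0.012 0 10.6;0.02 -0.012 0 10.6;0.02 -0.012 0 10.6;0.02 -0.012 0 10.6;0.02 -0.012 0 10.6;0.02 -0.012 0 10.6;0.005 -0.005 0 10.4;0 0 0 0;0 0 0 0", jaw=0)

```text
time: 35.08
tool_pos: [0.708, 0.0949, 0.3687]
tcp_rot: [-0.02, -3.14, -0.0]
wrist_force: [-0.1, -1.7, -0.1]
width: 0.5
grip_force: 0.0
```

```bash
python3 - <<'E'
from h import *
pose()
im,W=cloud("wrist"); P=flat(W); cv2.imwrite("pics/w9.png",im)
y=np.radians(4.65);O=np.array([.645,.190]);d=P[:,:2]-O; X=d@[np.cos(y),np.sin(y)]; Y=d@[-np.sin(y),np.cos(y)];Z=P[:,2]
m=(Z>.272)&(Z<.285)&(abs(X-.055)<.05)&(abs(Y+.1)<.05); print("knob",m.sum(),rect(P[m]))
m=(abs(Z-.249)<.004)&(abs(X-.055)<.05)&(abs(Y+.1)<.05); print("disc",m.sum(),cv2.minEnclosingCircle((P[m,:2]*1000).astype(np.float32)))
E
```

```text
t 35.08 pos [0.708  0.0949 0.3687] yang 89.27 zax [-0.001  0.    -1.   ] F [-0.1 -1.7 -0.1] w 0.5 g 0.0 q6 [ 0.1   0.29  1.28  0.    1.57 -1.46]
knob 1266 (array([707.6,  95.3]), array([13.7, 44.8]), 88.9)
disc 1793 ((707.9251708984375, 95.10440826416016), 23.867284774780273)
```

Request:
carry_out(series="0 0 -0.04 0;0 0 -0.04 0;0 0 -0.03 0;0 0 -0.02 -0.3;0 0 -0.008 0;0 0 0 0;0 0 0 0")

```text
time: 36.0
tool_pos: [0.7089, 0.0949, 0.2334]
tcp_rot: [0.024, 3.139, 0.0]
wrist_force: [1.2, 0.0, -0.2]
width: 0.498
grip_force: 0.0
```

Request:
carry_out(series="0 0 0 0;0 0 0 0;0 0 0 0;0 0 0 0", jaw=-1, grip_force=30)

```text
time: 36.5
tool_pos: [0.7085, 0.0956, 0.2329]
tcp_rot: [0.023, 3.139, 0.002]
wrist_force: [-0.6, 3.8, 5.8]
width: 0.155
grip_force: 32.5
```

Request:
carry_out(series="0 0 0 -7;0 0 0 -7;0 0 0 -7;0 0 0 -7;0 0 0 -7;0 0 0 -7;0 0 0 -7;0 0 0 -7;0 0 0 -7;0 0 0 -7;0 0 0 -7;0 0 0 -7;0 0 0 0;0 0 0 0")

```text
time: 38.25
tool_pos: [0.7077, 0.095, 0.2329]
tcp_rot: [2.119, 2.319, 0.001]
wrist_force: [-2.2, 2.5, 8.5]
width: 0.153
grip_force: 32.6
```

```bash
python3 -c "
from h import *
pose()"
```

```text
t 38.25 pos [0.7077 0.095  0.2329] yang 5.15 zax [ 0.  0. -1.] F [-2.2  2.5  8.5] w 0.153 g 32.6 q6 [0.1  0.32 1.48 0.   1.33 0.01]
```

Request:
carry_out(series="0 0 0 -0.5;0 0 0 0;0 0 0 0")

```text
time: 38.62
tool_pos: [0.7077, 0.095, 0.2329]
tcp_rot: [2.129, 2.31, 0.001]
wrist_force: [-2.6, 1.9, 6.5]
width: 0.154
grip_force: 32.6
```

Request:
carry_out(series="0 0 0 0;0 0 0 0;0 0 0 0", jaw=0)

```text
time: 39.0
tool_pos: [0.7075, 0.0945, 0.2306]
tcp_rot: [-2.129, -2.309, 0.002]
wrist_force: [0.1, 1.3, -0.7]
width: 0.502
grip_force: 0.0
```

Request:
carry_out(series="0 0 0.03 0;0 0 0.05 0;0 0 0.05 0;0 0 0 0")

```text
time: 39.5
tool_pos: [0.7102, 0.0949, 0.3685]
tcp_rot: [2.125, 2.304, 0.013]
wrist_force: [0.6, 0.7, 0.5]
width: 0.5
grip_force: 0.0
```

```bash
python3 - <<'E'
from h import *
pose()
y=np.radians(4.65);O=np.array([.645,.190])
for n in("wrist","scene"):
    im,W=cloud(n); P=flat(W)
    d=P[:,:2]-O; X=d@[np.cos(y),np.sin(y)]; Y=d@[-np.sin(y),np.cos(y)];Z=P[:,2]
    m=(Z>.27)&(Z<.285)&(abs(X-.055)<.05)&(abs(Y+.1)<.05); print(n,"knob",m.sum(),rect(P[m]))
    m=(abs(Z-.235)<.004)&(X<.3)&(X>-.02)&(abs(Y)<.2); print(n,"roof",rect(P[m]))
E
```

```text
t 39.5 pos [0.7102 0.0949 0.3685] yang 4.64 zax [ 0.011  0.001 -1.   ] F [0.6 0.7 0.5] w 0.5 g 0.0 q6 [ 0.1   0.29  1.29 -0.    1.56  0.02]
wrist knob 1267 (array([708.1,  95.4]), array([13.5, 44.9]), 4.7)
wrist roof (array([770.3, 136.4]), array([279.6, 233. ]), 4.6)
scene knob 85 (array([709.3,  95.2]), array([16.6, 44.7]), 8.1)
scene roof (array([767.5, 199.1]), array([279.3, 363.8]), 4.3)
```

Knob short axis is at 4.7° against roof yaw 4.6°: a quarter turn. Now the tablet.

Request:
carry_out(series="-0.005 -0.03 0.01 -4;-0.005 -0.03 0.01 -5;-0.006 -0.03 0.01 -5;-0.006 -0.03 0.01 -5;-0.006 -0.03 0 -5;-0.006 -0.03 0 -5;-0.006 -0.03 0 -5;-0.006 -0.03 0 -5;-0.006 -0.03 0 -3.5;-0.007 -0.03 0 0;0 0 0 0;0 0 0 0", jaw=-0.1)

```text
time: 41.1
tool_pos: [0.6485, -0.2046, 0.3995]
tcp_rot: [-2.82, -1.379, 0.003]
wrist_force: [-0.2, 0.4, 0.1]
width: 0.453
grip_force: 0.0
```

```bash
cat >> h.py <<'E'
def tablet(W,zlo=.1,zhi=.235):
    P=flat(W); m=(np.hypot(P[:,0]-.645,P[:,1]+.205)<.13)&(P[:,2]>zlo)&(P[:,2]<zhi); q=P[m]
    rng=np.random.default_rng(0); best=None
    for _ in range(300):
        a,b,c=q[rng.choice(len(q),3)]; n=np.cross(b-a,c-a); n/=np.linalg.norm(n)+1e-12
        k=abs((q-a)@n)<.002
        if abs(n[2])<.6 and (best is None or k.sum()>best.sum()): best=k
    f=q[best]; c=f.mean(0); n=np.linalg.svd(f-c,full_matrices=False)[2][2]; n*=-np.sign(n[0])
    print("plane n",best.sum(),len(q),"c",c.round(4),"screen dir deg",round(np.degrees(np.arctan2(n[1],n[0]))%360,2),"lean",round(np.degrees(np.arcsin(n[2])),2),"zmax",np.percentile(q[:,2],99.8).round(4))
    t=q[q[:,2]>np.percentile(q[:,2],99.5)-.012]; print(" top edge",rect(t),t.mean(0).round(4))
E
python3 - <<'E'
from h import *
pose()
for n in("wrist","top","scene"):
    im,W=cloud(n); print(n); tablet(W); cv2.imwrite(f"pics/{n}10.png",im)
E
```

```text
t 41.1 pos [ 0.6485 -0.2046  0.3995] yang -37.86 zax [-0.003  0.002 -1.   ] F [-0.2  0.4  0.1] w 0.453 g 0.0 q6 [-0.34  0.23  1.31  0.    1.61  0.32]
wrist
plane n 1326 2281 c [ 0.6558 -0.1946  0.2156] screen dir deg 142.78 lean 36.33 zmax 0.2187
 top edge (array([ 648.1, -205.2]), array([198.7,   9.5]), 52.4) [ 0.6534 -0.1989  0.2155]
top
plane n 567 567 c [ 0.6397 -0.2086  0.1771] screen dir deg 142.27 lean 2.39 zmax 0.2218
 top edge (array([ 645.2, -206.6]), array([198.3,  10.1]), 52.1) [ 0.6408 -0.2119  0.216 ]
scene
plane n 1606 2401 c [ 0.6532 -0.2052  0.1623] screen dir deg 142.54 lean -0.35 zmax 0.2199
 top edge (array([ 650.6, -204.1]), array([197.9,  16.1]), 52.6) [ 0.652  -0.2041  0.2137]
```

View pics/wrist10.png

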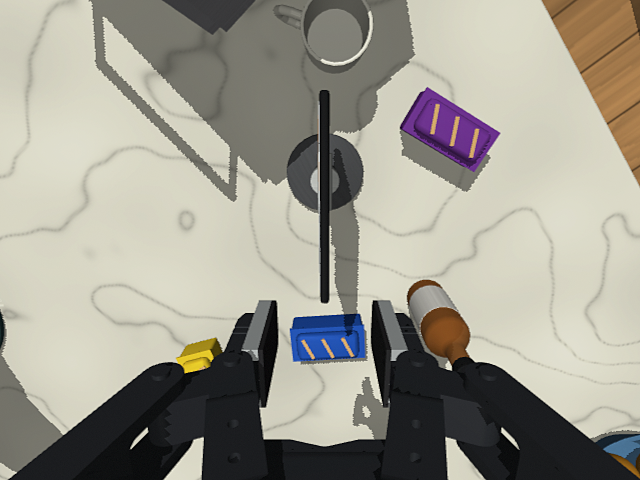

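The slab is edge-on at column 325, between the pads, and nearly upright. I pinch its top edge and swivel +42°.

Request:
carry_out(series="0 -0.001 -0.05 0;0 0 -0.05 0;0 0 -0.05 0;0 0 -0.04 0;0 0 -0.02 0;0 0 -0.016 0;0 0 0 0;0 0 0 0")

```text
time: 42.25
tool_pos: [0.6501, -0.2065, 0.1775]
tcp_rot: [2.82, 1.38, 0.003]
wrist_force: [-0.1, 0.2, 1.0]
width: 0.451
grip_force: 0.0
```

Request:
carry_out(series="0 0 0 0;0 0 0 0;0 0 0 0;0 0 0 0", jaw=-1, grip_force=50)

```text
time: 42.75
tool_pos: [0.6491, -0.206, 0.1772]
tcp_rot: [2.822, 1.381, 0.001]
wrist_force: [-2.3, 1.6, 6.2]
width: 0.092
grip_force: 50.7
```

Request:
carry_out(series="0 0 0 4;0 0 0 4;0 0 0 4;0 0 0 4;0 0 0 4;0 0 0 4;0 0 0 4;0 0 0 4;0 0 0 4;0 0 0 4;0 0 0 2.3;0 0 0 0;0 0 0 0;0 0 0 0")

```text
time: 44.5
tool_pos: [0.6495, -0.2055, 0.1772]
tcp_rot: [2.133, 2.305, 0.003]
wrist_force: [-1.0, 2.8, 5.5]
width: 0.091
grip_force: 50.6
```

```bash
python3 - <<'E'
from h import *
pose()
for n in("top","scene"):
    im,W=cloud(n); print(n); tablet(W,zhi=.195); cv2.imwrite(f"pics/{n}11.png",im)
E
```

```text
t 44.5 pos [ 0.6495 -0.2055  0.1772] yang 4.43 zax [ 0.002  0.001 -1.   ] F [-1.   2.8  5.5] w 0.091 g 50.6 q6 [-0.34  0.29  1.62  0.    1.22 -0.42]
top
plane n 437 437 c [ 0.6405 -0.1958  0.1511] screen dir deg 184.28 lean 0.54 zmax 0.1948
 top edge (array([ 641.7, -205.8]), array([  3. , 194.1]), 4.2) [ 0.6403 -0.1866  0.189 ]
scene
plane n 1126 1386 c [ 0.6542 -0.2082  0.1479] screen dir deg 184.3 lean 0.82 zmax 0.1944
 top edge (array([ 654.7, -205.5]), array([ 10.5, 197.3]), 3.2) [ 0.6552 -0.2136  0.1885]
```

Request:
carry_out(series="0 0 0 0.3;0 0 0 0;0 0 0 0")

```text
time: 44.98
tool_pos: [0.6495, -0.2055, 0.1772]
tcp_rot: [2.128, 2.31, 0.003]
wrist_force: [-0.9, 3.1, 6.0]
width: 0.093
grip_force: 50.7
```

Request:
carry_out(series="0 0 0 0;0 0 0 0;0 0 -0.006 0;0 0 -0.006 0;0 0 0 0", jaw=-0.1)

```text
time: 45.6
tool_pos: [0.648, -0.2059, 0.162]
tcp_rot: [-2.126, -2.31, 0.001]
wrist_force: [0.3, -0.2, 0.1]
width: 0.45
grip_force: 0.0
```

Request:
carry_out(series="0.006 0.0005 0 0;0.006 0.0005 0 0;0.006 0.0005 0 0;0.006 0.0005 0 0;0.005 0.0004 0 0;0.005 0.0004 0 0;0.005 0.0004 0 0;0.004 0.0003 0 0;0.003 0.0003 0 0;0 0 0 0;0 0 0 0")

```text
time: 46.98
tool_pos: [0.6953, -0.2023, 0.1639]
tcp_rot: [2.127, 2.311, 0.001]
wrist_force: [-2.0, 0.3, 0.2]
width: 0.45
grip_force: 0.7
```

```bash
python3 - <<'E'
from h import *
pose()
for n in("top","scene"):
    im,W=cloud(n); print(n); tablet(W,zhi=.185); cv2.imwrite(f"pics/{n}12.png",im)
E
```

```text
t 46.98 pos [ 0.6953 -0.2023  0.1639] yang 4.75 zax [ 0.001 -0.    -1.   ] F [-2.   0.3  0.2] w 0.45 g 0.7 q6 [-0.32  0.38  1.53  0.    1.22 -0.4 ]
top
plane n 814 814 c [ 0.662  -0.2225  0.1497] screen dir deg 184.5 lean 17.62 zmax 0.1846
 top edge (array([ 669.4, -204.3]), array([  8.3, 198.5]), 4.2) [ 0.6694 -0.199   0.1787]
scene
plane n 439 439 c [ 0.6747 -0.2383  0.144 ] screen dir deg 183.83 lean 17.51 zmax 0.1845
 top edge (array([ 683.8, -203.6]), array([  9. , 195.4]), 2.7) [ 0.6851 -0.2267  0.1794]
```

Request:
carry_out(series="0.003 0.0002 0 0;0.002 0.0002 0 0;0 0 0 0;0 0 0 0")

```text
time: 47.58
tool_pos: [0.6999, -0.202, 0.1635]
tcp_rot: [2.128, 2.311, 0.0]
wrist_force: [-1.2, -1.7, -1.0]
width: 0.449
grip_force: 1.0
```

Request:
carry_out(series="-0.01 -0.0008 0 0;0 0 0.03 0;0 0 0.05 0;0 0 0.05 0;-0.04 0.02 0.05 0;-0.05 0.03 0 0;-0.05 0.03 0 0;-0.05 0.03 0 0;0 0 0 0")

```text
time: 48.7
tool_pos: [0.4997, -0.0924, 0.3409]
tcp_rot: [2.125, 2.312, 0.003]
wrist_force: [0.1, -0.8, 0.6]
width: 0.449
grip_force: 0.0
```

```bash
python3 - <<'E'
from h import *
pose()
for n in("top","scene","wrist"):
    im,W=cloud(n); print(n); tablet(W,zhi=.2); cv2.imwrite(f"pics/{n}13.png",im)
    P=flat(W); m=(abs(P[:,2]-.235)<.004)&(P[:,0]>.6)&(P[:,1]>-.02)&(P[:,1]<.45)
    if m.sum()>50: print("roof",rect(P[m]))
E
```

```text
t 48.7 pos [ 0.4997 -0.0924  0.3409] yang 4.84 zax [ 0.002  0.    -1.   ] F [ 0.1 -0.8  0.6] w 0.449 g 0.0 q6 [-0.23 -0.11  1.77  0.    1.48 -0.32]
top
plane n 1610 1871 c [ 0.665  -0.2072  0.1532] screen dir deg 184.51 lean 20.16 zmax 0.1998
 top edge (array([ 679.5, -203.2]), array([ 11. , 198.4]), 3.8) [ 0.6796 -0.2033  0.1937]
roof (array([756.9, 197.7]), array([290.7, 360. ]), 4.6)
scene
plane n 624 624 c [ 0.6784 -0.213   0.1516] screen dir deg 183.87 lean 19.91 zmax 0.2
 top edge (array([ 693.4, -203.1]), array([  9.7, 194.7]), 2.8) [ 0.6937 -0.2112  0.1938]
roof (array([758.5, 197.7]), array([298.5, 366. ]), 4.5)
wrist
plane n 10946 11173 c [ 0.6654 -0.1769  0.1529] screen dir deg 184.2 lean 19.66 zmax 0.1998
 top edge (array([ 679.7, -167.1]), array([ 11.1, 129.3]), 2.3) [ 0.6793 -0.1622  0.1937]
roof (array([663.7,  38.6]), array([77.4, 54.6]), 4.8)
```

View pics/scene13.png

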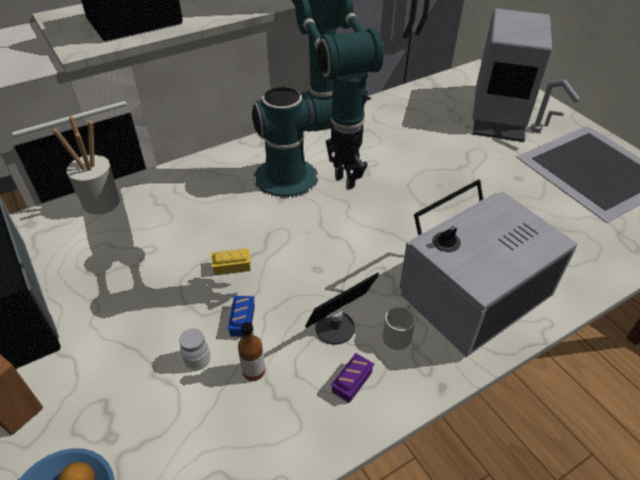

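The scene view shows the oven shut with its knob turned (448,238), the tablet leaned back and facing the oven-front way (342,300), and the mug, bottle and jar where they were. No brown tins remain on the counter, so I hand it in.

```bash
python3 -c "
from workcell import bot
print(bot.finish_job())"
```

```text
the job is handed in; nothing more can be done
None
```

The job is handed in, with no verdict returned: both tins are in the shut oven, the timer is at a quarter turn, and the tablet faces the same way as the oven front within about 0.5°, leaned back about 20°.

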